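Walk the heavy tube block home against the chiller

ROBOT

A 6-joint arm with a two-finger parallel gripper is mounted at the origin on the work surface. World frame = base frame: x ahead of the robot, y to its left, z up, the work surface at z = 0. Lengths are in m, angles in rad, forces in N, time in s.
With the tool pointing down it reaches from about 0.275 to 0.825 m from the base axis. Payload 4.9 kg.
Tool frame: the origin (TCP) lies midway between the tips of the shut fingers; the grasp point (between the pads) lies 19 mm behind it (bot.grip_depth is the distance from the TCP to the grasp point, in m); z points along the fingers, y is the line along which they close (so a half turn about z gives the same grasp; the last joint's range is limited). The gripper opens to 85 mm and grips with 20 to 120 N. Pads are 22 mm wide; open, the fingers measure 114 mm over their backs; the gripper's body (76 mm by 85 mm) begins 54 mm behind the grasp point. The pads swing forward as they close: fully open they stand 13 mm farther back than shut.
Start: joints at [1.092, 0.326, -0.193, 1.052, 0, 1.437], TCP at [0.186, 0.518, 0.231] pointing down, gripper open.
Joint ranges: [-2.65, 2.65], [-0.97, 1.79], [-1.3, 1.35], [-1.93, 2.1], [-1.47, 1.37], [-3.14, 3.14]. Speed limits (rad/s): [2.57, 2.57, 3.14, 3.14, 3.14, 3.14].

INTERFACE

Orientations are given as a unit quaternion [w, x, y, z].
In Python, from cell import bot gives the robot as it stands. Calls block until the motion is done:
- bot.move_pose(position, orientation): joint-space move of the TCP to a pose.
- bot.move_linear(position, speed=0.15, rotation=None, until_force=None): straight line of the TCP; rotation=None keeps the orientation; speed is the mean speed in m/s. With until_force (N) it stops when the force on the tool has changed by that much, and returns True; else False.
- bot.goto_joints(angles): joint-space move.
- bot.set_gripper(opening, grasp_force=None): opening from 0.0 (shut) to 1.0 (fully open); grasp_force is the grip in N (None keeps the last); returns when the fingers have stopped.
- bot.wait(seconds).
- bot.solve_ik(position, orientation): joint angles nearest the present ones, or None.
- bot.camera(name): name is "scene" or "top" or "wrist"; returns the picture (384x512x3 uint8, red, green, blue); there is no depth.
- bot.calibration(name): a dict with "mtx" (3x3 intrinsics, pixels), "extrinsics" (4x4, takes a point from world to camera coordinates); the wrist camera has in their place "hand_eye" (4x4, takes a point from camera to tool coordinates, whose origin is the TCP and whose axes are the flange's). Camera axes: x right, y down, z forward; pixel columns grow to the right and rows downward; lengths in m; the calibration is good to about 2 mm. A picture is of the moment at which its call begins: read the wrist's pose just before it. calibration takes no time and is no camera call.
A pose or a line that the arm cannot do raises bot.PlanningError and nothing moves.
- bot.close_job(): hands the job in; it is judged then, once.
Trained networks look in the newest picture that a camera, given by its name, has taken for a name from the list of things; names that differ only in an ending like _2 or _b are one class to them, and where a whole thing is asked for, a point or a joint stands for the part that bears it (a point fixed in the world has none). Each returns a list of dicts, best first, with "confidence" (0 to 1); they miss things now and then, are a little off and sometimes report something else, mostly with a low value. They report only what shows in the picture. A call takes as long as a camera call.
- bot.search_frame(camera, thing): "bbox" ([left, top, width, height] in pixels, round what is visible of it).
Readings, each from a call of its own:
- bot.read_clock(): time.
- bot.read_joint_positions(): joint angles.
- bot.read_joint_vel(): joint speeds.
- bot.read_joint_efforts(): joint torques, N m.
- bot.read_position(): TCP position.
- bot.read_tool_rot(): TCP orientation.
- bot.read_ft_force(): force on the tool from outside, world axes, zero at the start.
- bot.read_moment(): the same for the moment, N m.
- bot.read_gripper_width(): opening from 0.0 (shut) to 1.0 (fully open).
- bot.read_finger_force(): force on a finger pad.
Only numpy, scipy, OpenCV 4.12 (cv2) and the standard library are available. Lean on these libraries where they do the work, as an engineer would, in place of code of your own. Each camera call takes 0.05 s, during which the arm holds its last target. There are 200 camera calls.

TASK

Walk the heavy aluminium tube block across the bench to the low white chiller by pushing its front face near alternate ends, so that it swings ahead end by end; it is too heavy to shove straight, and no push may exceed 25 N. Press it home by feel until its back face is firmly seated on both of the chiller's dark pads, roughly centred between them, then let go and leave it there. Keep it flat on its feet and leave everything else on the bench alone.

Things in the scene. Friction and masses are not known exactly. Their poses are not given: they have to be found in the camera images.
- block: Solid aluminium tube block, bare metal, 100 mm (x) by 260 mm (y) by 70 mm high, dark wells and a few white caps (8 mm high, none within 40 mm of the front edge) in its top. 3.6 to 3.9 kg; too wide to grasp. Origin: centre of the underside; x from front face (-50 mm, robot side) to back face (+50 mm), y to its left end, z up. Starts about 40 to 60 mm short of the pads.
- push_left (a point): Point on the block's front face, 114 mm left of its middle, 55 mm above the bench. Sliding the block straight takes 20 to 25 N and far more if the tool also drags down on it, but a push here about 8 to 14 N: the block then pivots about its right feet. Its four small rubber feet (14 mm across, 6 mm high) stand 72 mm left and right and 18 mm before and behind the middle.
- push_right (a point): Point on the block's front face, 114 mm right of its middle, 55 mm above the bench. Pushed here the block pivots about its left feet; the tool grips the face, so follow that arc and do not bear down: dragging adds force. Once an end meets its pad the push rises steeply (10 N or more per mm on a stiff arm): finish slowly, press with about 17 N.
- end_left (a point): Point on the block's back face, 120 mm left of its middle and 35 mm above the bench. Its x in the chiller's frame is minus the gap left at this end. As one end is pushed ahead, the other slips back by a third to a half as much.
- end_right (a point): Point on the block's back face, 120 mm right of its middle and 35 mm above the bench. Its x in the chiller's frame is minus the gap left at this end.
- dock: Low white bench chiller, fixed, hard, 200 mm deep (x), 310 mm wide (y), 68 mm high. Two dark steel pads stand 12 mm proud of its front, each 50 mm wide, 15 to 55 mm above the bench, centred 105 mm left and right. Origin: on the bench midway between the pads, in the plane of the pad faces; x into the chiller, y left, z up. The block is home when both end points have x = 0 here and its y is near 0.
- dish_a: Bystander: covered clear petri dish, 94 mm across, 17 mm high, beside the block's way on the left. Origin: centre of the underside.
- dish_b: Bystander: covered clear petri dish, 94 mm across, 17 mm high, on the right of the block's start. Origin: centre of the underside.
- puck: Bystander: aluminium sample puck, 48 mm across, 32 mm high, on the right beside the chiller's front. Origin: centre of the underside.
- foam_pot: Bystander: white open foam pot, 110 mm across, 55 mm high, left of the chiller. Origin: centre of the underside.
- marker: Bystander: black marker pen with a blue cap, 130 mm long, 12 mm thick, lying on the left. Origin: on the bench under its middle.
- tweezers: Bystander: steel tweezers, 120 mm long, 5 mm thick, lying on the right. Origin: on the bench under their middle.
- vial: Bystander: capped vial, 28 mm across, 50 mm high, standing right of the chiller. Origin: centre of the underside.

How it is judged:
On the way, in this order (a step that is already met when the one before it is completed fails the run):
1. the block has been walked up to within 20 mm of the pads (its middle) (x of block in the frame of dock above -0.07 m).
2. the block is pressed home: both ends of its back face within 3 mm of the pads and at least 1 N of pressure on the pads, for 0.2 s (x of each of end_left, end_right in the frame of dock above -0.003 m and contact force between block and dock above 1 N), for 0.2 s.
At the end, for the whole second after the job is handed in: The block stands flat and at rest, both ends of its back face within 3 mm of the pad faces, its middle within 22 mm of the line midway between the pads, and it has been let go (x of each of end_left, end_right in the frame of dock above -0.003 m and y of block in the frame of dock between -0.022 and 0.022 m and angle between block's own z axis and vertical below 0.03 rad and linear speed of block below 0.01 m/s); the robot touches nothing.
It fails at once if the robot pushed on the block with more than 25 N (contact force between any of the fingers, the arm and block above 25 N).
It fails at once if the block was tipped by more than 0.12 rad (angle between block's own z axis and vertical above 0.12 rad).
It fails at once if a bystander was moved by more than 15 mm (distance of any of dish_a, dish_b, puck, foam_pot, marker, tweezers, vial from where it was at the start of the episode above 0.015 m).
It also fails if it takes over 72 s, if anything falls off the work surface, if the arm or the gripper's body presses on something with over 40 N, if the wrist force passes 120 N, or if a joint passes its speed limit or range.

## Working session

There is one attempt and no reset: what is moved stays moved. The work goes in short steps, each a Python script; the robot and the scene stay as the last script left them, time stands still between calls to the robot, and variables do not carry over. Pictures are saved under pics/ and viewed, at most 10 in all, crops included, and the job is handed in when it is done.

```bash
ls; mkdir -p pics
python3 - <<'E'
from cell import bot
import cv2,numpy as np
for c in ["scene","top"]:
    im=bot.camera(c); cv2.imwrite(f"pics/{c}0.png",im[:,:,::-1])
    k=bot.calibration(c); print(c,k["mtx"].tolist(),np.round(k["extrinsics"],4).tolist())
    for t in ["block","dock"]: print(t,bot.search_frame(c,t)[:2])
print(bot.read_clock(),bot.read_tool_rot(),bot.read_position(),bot.read_ft_force())
E
```

```text
pics
scene [[352.02549590655, 0.0, 249.85255794036698], [0.0, 352.02549590655, 198.29649994456287], [0.0, 0.0, 1.0]] [[-0.3338, 0.9425, 0.0169, 0.1882], [0.7599, 0.2796, -0.5868, -0.4022], [-0.5578, -0.183, -0.8095, 1.4529], [0.0, 0.0, 0.0, 1.0]]
block [{'bbox': [200.9, 178.3, 91.3, 66.2], 'confidence': 0.93}]
dock [{'bbox': [147.1, 217.0, 132.7, 109.3], 'confidence': 0.91}]
top [[450.70870561022934, 0.0, 250.97885643846354], [0.0, 450.70870561022934, 191.75416641945617], [0.0, 0.0, 1.0]] [[0.0166, -0.9998, -0.0101, 0.0028], [-0.9978, -0.0159, -0.0644, 0.5853], [0.0642, 0.0112, -0.9979, 1.0543], [0.0, 0.0, 0.0, 1.0]]
block [{'bbox': [196.8, 151.6, 122.9, 63.9], 'confidence': 0.71}]
dock [{'bbox': [194.0, 43.1, 145.0, 105.4], 'confidence': 0.8}, {'bbox': [334.6, 197.6, 37.6, 41.5], 'confidence': 0.22}]
0.3 [-9.84990749e-05  1.71542757e-01  9.85176633e-01 -2.73993825e-04] [0.18580091 0.51748219 0.23101495] [-0.30989001 -0.00923248  0.23039165]
```

```bash
python3 -c "
import cv2
a=cv2.imread('pics/top0.png');b=a[20:260,130:400];cv2.imwrite('pics/topc.png',cv2.resize(b,None,fx=2.5,fy=2.5,interpolation=cv2.INTER_CUBIC))"
```

```text
(no output)
```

View pics/topc.png

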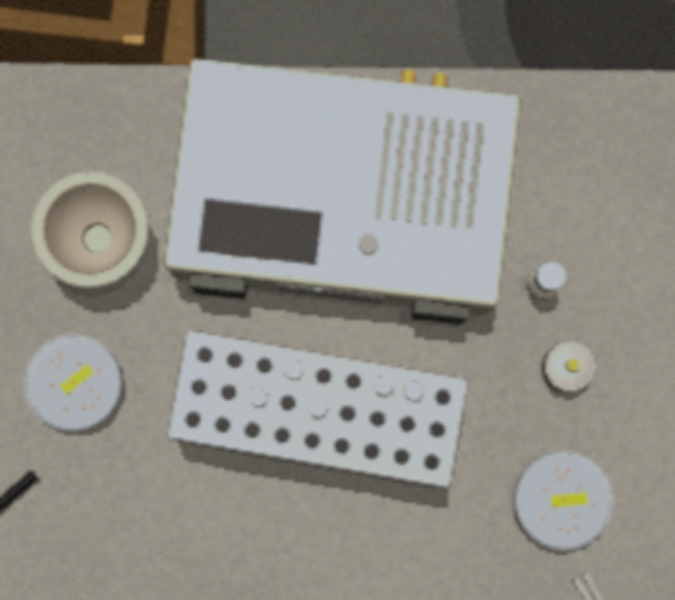

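View pics/scene0.png

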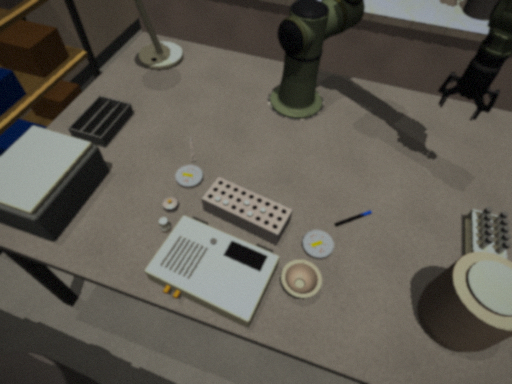

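```bash
cat > h.py <<'E'
import numpy as np, cv2
from cell import bot
K=bot.calibration("top"); M=K["mtx"]; E=np.array(K["extrinsics"]); R,t=E[:3,:3],E[:3,3]; C=-R.T@t
def unproj(uv,z):
    uv=np.asarray(uv,float); d=np.c_[(uv-M[:2,2])/[M[0,0],M[1,1]],np.ones(len(uv))]@R
    return (C+d*((z-C[2])/d[:,2])[:,None])[:,:2]
def proj(p):
    q=np.asarray(p,float)@R.T+t; q=q@M.T; return q[:,:2]/q[:,2:]
def rect(im,seed,z,thr):
    """top-face rectangle: centre xy, (depth,width), yaw of its depth axis"""
    S=4; g=cv2.resize(cv2.cvtColor(im,cv2.COLOR_RGB2GRAY),None,fx=S,fy=S,interpolation=cv2.INTER_CUBIC)
    n,l=cv2.connectedComponents((g>thr).astype(np.uint8)); m=(l==l[int(seed[1]*S),int(seed[0]*S)]).astype(np.uint8)
    m=cv2.morphologyEx(m,cv2.MORPH_OPEN,np.ones((13,13)))
    c=max(cv2.findContours(m,cv2.RETR_EXTERNAL,cv2.CHAIN_APPROX_NONE)[0],key=cv2.contourArea)[:,0]
    w=unproj((c+.5)/S-.5,z); (cx,cy),(a,b),th=cv2.minAreaRect((w*1000).astype(np.float32))
    th=np.deg2rad(th); 
    if abs(np.cos(th))<.7: th-=np.pi/2; a,b=b,a
    if np.cos(th)<0: th+=np.pi
    th=(th+np.pi)%(2*np.pi)-np.pi
    return np.array([cx,cy])/1000,(round(a,1),round(b,1)),th
def R2(a): return np.array([[np.cos(a),-np.sin(a)],[np.sin(a),np.cos(a)]])
E
python3 - <<'E'
from h import *
im=cv2.imread("pics/top0.png")[:,:,::-1].copy()
g=cv2.cvtColor(im,cv2.COLOR_RGB2GRAY)
print("profile up block col 250:",g[110:225,251].tolist())
for thr in (140,150,160,170):
    print(thr,"block",rect(im,(225,175),.07,thr),"dock",rect(im,(230,75),.068,thr))
E
```

```text
profile up block col 250: [69, 71, 70, 73, 71, 68, 72, 73, 71, 71, 73, 73, 71, 71, 86, 147, 178, 186, 185, 187, 186, 183, 165, 119, 102, 75, 53, 61, 72, 86, 89, 90, 92, 92, 91, 96, 129, 141, 143, 147, 147, 146, 150, 149, 146, 146, 147, 146, 146, 150, 168, 183, 185, 185, 185, 185, 185, 182, 177, 169, 178, 184, 185, 185, 184, 185, 185, 186, 185, 185, 187, 186, 185, 186, 185, 186, 185, 184, 184, 184, 186, 185, 185, 183, 171, 158, 153, 161, 176, 184, 185, 186, 185, 181, 131, 80, 84, 91, 90, 88, 85, 88, 93, 129, 142, 145, 144, 145, 143, 146, 148, 152, 151, 149, 148]
140 block (array([0.54174805, 0.02345166]), (767.8, 1119.7), np.float64(0.02011730873440376)) dock (array([0.54179803, 0.02349689]), (769.3, 1121.9), np.float64(0.020117310814998568))
150 block (array([ 0.60315253, -0.00101021]), (100.7, 261.9), np.float64(-0.15748203632020052)) dock (array([ 0.8143136, -0.0207675]), (198.2, 309.0), np.float64(-0.10247018294686949))
160 block (array([ 0.60277148, -0.00095242]), (99.0, 259.4), np.float64(-0.15880363001115239)) dock (array([ 0.81397498, -0.02052138]), (196.4, 307.1), np.float64(-0.10234980806559824))
170 block (array([ 0.60258691, -0.00078107]), (97.5, 257.6), np.float64(-0.16006849837088577)) dock (array([ 0.81375494, -0.02056252]), (194.9, 304.7), np.float64(-0.10272464798902714))
```

```bash
cat >> h.py <<'E'
import json
from scipy.spatial.transform import Rotation as Ro
DOCK=np.array([.8141,-.0206]); DY=-.1025; DO=DOCK-.112*R2(DY)[:,0]
Z=.036; TILT=np.deg2rad(8); RT=.0125
def load(): return np.array(json.load(open("pose.json")))
def save(p): json.dump(list(map(float,p)),open("pose.json","w"))
def quat(yaw):
    f=R2(yaw)[:,0]; z=np.r_[np.sin(TILT)*f,-np.cos(TILT)]; y=np.r_[-f[1],f[0],0]
    q=Ro.from_matrix(np.c_[np.cross(y,z),y,z]).as_quat(); return [q[3],*q[:3]]
def gaps(p):
    W=lambda b:R2(DY).T@(p[:2]+R2(p[2])@b-DO)
    return [round(1000*float(v),1) for v in (-W([.05,.12])[0],-W([.05,-.12])[0],W([0,0])[0],W([0,0])[1])]
def see():
    im=bot.camera("top"); p=load(); c=proj([[*(p[:2]+R2(p[2])@[.009,-.05]),.07]])[0]
    return im,rect(im,c,.07,155)
def goto(s,off,z=Z,speed=.15):
    p=load(); xy=p[:2]+R2(p[2])@[-.05-RT-off,s*.114]
    bot.move_linear([*xy,z],speed=speed,rotation=quat(p[2]))
def push(s,dist,stop=16,step=.004,speed=.02,cor=.051,retreat=.02):
    """s=+1 left, -1 right; touch the face, then follow the arc about the far feet by dist (m, at the end)"""
    goto(s,.014); bot.wait(.15); F0=np.array(bot.read_ft_force()); p=load(); f=R2(p[2])[:,0]
    q=np.array(bot.read_position()); hit=bot.move_linear([*(q[:2]+.035*f),Z],speed=.02,until_force=2.5)
    q=np.array(bot.read_position()); off=f@(p[:2]-q[:2])-.05-RT
    print("side",s,"touch",hit,"face error mm",round(-1000*off,1),"t",round(bot.read_clock(),1))
    if not hit: return
    # tool is at face: shift the touched end of the pose estimate
    e=-off; p[2]-=s*e/(.114+.114); p[:2]+=f*e/2
    tgt=q[:2]; n=max(1,int(np.ceil(dist/step))); log=[]
    for i in range(n):
        c=p[:2]+R2(p[2])@[0,-s*cor]; a=-s*(dist/n)/(.12+cor)
        tgt=c+R2(a)@(tgt-c); p[:2]=c+R2(a)@(p[:2]-c); p[2]+=a
        h=bot.move_linear([*tgt,Z],speed=speed,rotation=quat(p[2]),until_force=12)
        F=np.array(bot.read_ft_force())-F0; f=R2(p[2])[:,0]
        log.append((round(float(-F[:2]@f),1),round(float(F[:2]@[-f[1],f[0]]),1),round(float(F[2]),1)))
        if h or -F[:2]@f>stop: print("stop",h,i+1,"of",n); break
    # actual contact
    q=np.array(bot.read_position()); lag=R2(p[2])[:,0]@(tgt-q[:2]); print("lag mm",round(1000*lag,1),"F",log)
    save(p); 
    if retreat: goto(s,retreat,speed=.08)
    print("gaps L,R,x,y",gaps(p),"t",round(bot.read_clock(),1))
E
python3 - <<'E'
from h import *
save([.6030,-.0010,-.158]); p=load(); print(DO,gaps(p))
xy=p[:2]+R2(p[2])@[-.05-RT-.03,-.114]
print(xy,bot.solve_ik([*xy,Z],quat(p[2])))
bot.set_gripper(0.0)
bot.move_pose([*xy,.16],quat(p[2])); bot.move_linear([*xy,Z],speed=.12)
im,r=see(); cv2.imwrite("pics/t1.png",im[60:260,150:380,::-1].repeat(3,0).repeat(3,1)); print(r)
push(-1,.012)
im,r=see();print(r)
E
```

```text
[ 0.70268784 -0.00914009] [43.4, 56.7, -100.0, -2.1]
[ 0.49371503 -0.09902574] [-0.36182652  0.39425862 -0.70847775  0.33128772  0.02817488 -0.20189662]
(array([ 0.6031297 , -0.00095499]), (100.8, 262.0), np.float64(-0.1573263745544855))
side -1 touch True face error mm 1.0 t 6.1
lag mm 6.3 F [(5.7, 2.2, 4.5), (12.8, 2.6, 8.4), (12.0, 1.8, 6.1)]
gaps L,R,x,y [48.2, 43.6, -95.9, -2.2] t 7.6
(array([ 0.60458661, -0.00134216]), (100.8, 261.6), np.float64(-0.1339033401350207))
```

View pics/t1.png

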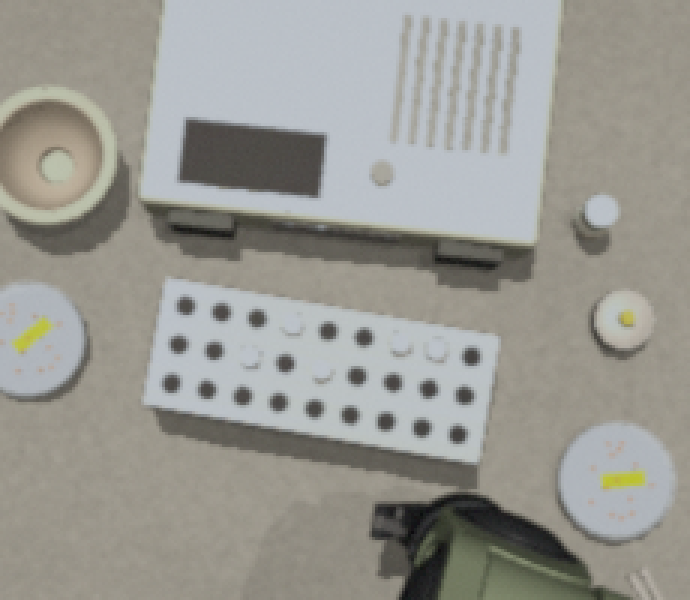

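```bash
python3 - <<'E'
s=open("h.py").read()
s=s.replace("    # tool is at face: shift the touched end of the pose estimate\n    e=-off; p[2]-=s*e/(.114+.114); p[:2]+=f*e/2\n","    z=Z; dist+=.006\n")
s=s.replace("bot.move_linear([*tgt,Z],speed=speed,rot","bot.move_linear([*tgt,z],speed=speed,rot")
s=s.replace("        if h or -F","        z=float(np.clip(z+.0003*F[2],Z-.002,Z+.008))\n        if h or -F")
s=s.replace('    print("gaps','    r=see()[1]; print(r[1])\n    if abs(r[1][0]-100)<4 and abs(r[1][1]-261)<4: p=np.r_[r[0],r[2]]; save(p)\n    else: print("VISION BAD")\n    print("gaps')
open("h.py","w").write(s)
E
python3 - <<'E'
from h import *
p=load(); r=see()[1]; save([*r[0],r[2]]); print(gaps(load()))
push(-1,.03)
E
```

```text
[44.8, 52.1, -98.4, -2.3]
side -1 touch True face error mm 1.1 t 9.0
stop True 3 of 9
lag mm 8.9 F [(8.0, 2.7, 5.9), (8.2, 1.8, -1.5), (-0.3, -0.1, -0.0)]
(100.5, 261.6)
gaps L,R,x,y [46.0, 49.2, -97.6, -2.4] t 10.3
```

```bash
sed -i 's/z+.0003\*F/z+.00015*F/; s/until_force=12)/until_force=uf)/; s/step=.004,speed=.02,/step=.002,speed=.02,uf=12,/' h.py
python3 - <<'E'
from h import *
push(-1,.03)
E
```

```text
side -1 touch True face error mm 1.2 t 11.7
lag mm 4.7 F [(4.1, 1.9, -0.8), (8.7, 1.2, 6.3), (9.2, 2.6, 1.9), (9.7, 2.6, 1.6), (8.1, 0.8, 0.1), (9.5, 1.1, -0.1), (9.8, 1.4, 0.3), (9.5, 1.0, -0.3), (8.6, 0.4, -0.0), (9.4, 0.1, 0.6), (8.3, 0.0, -0.8), (9.8, 0.5, 0.7), (9.1, 0.6, -1.0), (9.6, 0.1, 0.6), (9.0, 0.1, 0.4), (10.3, 0.7, -0.4), (10.8, 0.3, -0.3), (10.2, -0.5, 0.1)]
(104.1, 263.3)
VISION BAD
gaps L,R,x,y [61.5, 14.4, -87.0, -1.4] t 16.7
```

Run:
```python
from h import *
goto(+1,.02); im,_=see(); cv2.imwrite("pics/t2.png",im[60:260,150:380,::-1].repeat(3,0).repeat(3,1))
p=load(); c=proj([[*(p[:2]+R2(p[2])@[.009,-.05]),.07]])[0]
for t in (150,155,160,165,170):
    r=rect(im,c,.07,t); print(t,r,gaps(np.r_[r[0],r[2]]))
print(bot.read_clock())
```

```text
150 (array([0.77283447, 0.14651808]), (393.5, 699.7), np.float64(0.44250022737271966)) [-34.4, -158.8, 53.9, 162.0]
155 (array([ 0.61571796, -0.00235706]), (104.1, 262.7), np.float64(0.06302043234082211)) [57.7, 18.1, -87.2, -2.2]
160 (array([ 0.61410797, -0.0024612 ]), (100.4, 261.4), np.float64(0.061813658343555566)) [59.1, 19.8, -88.8, -2.4]
165 (array([ 0.61391095, -0.00245259]), (99.6, 260.3), np.float64(0.06266054773139018)) [59.4, 19.9, -89.0, -2.4]
170 (array([ 0.61376379, -0.00249994]), (98.8, 259.2), np.float64(0.061201297740405725)) [59.4, 20.2, -89.1, -2.5]
18.4083
```

View pics/t2.png

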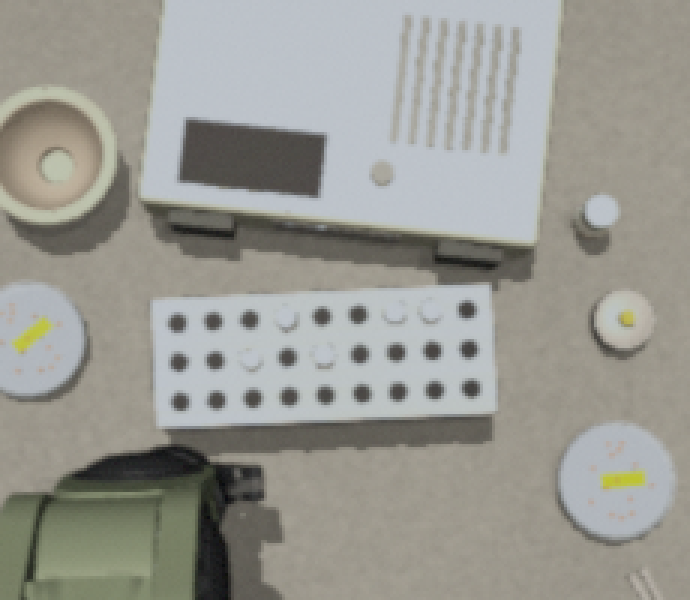

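```bash
sed -i 's/.07,155)/.07,165)/; s/step=.002,speed=.02,/step=.003,speed=.025,/' h.py
python3 - <<'E'
from h import *
r=see()[1]; save([*r[0],r[2]])
push(+1,.046)
E
```

```text
side 1 touch True face error mm 2.1 t 19.8
lag mm 6.4 F [(4.3, -2.2, 3.6), (10.3, -4.3, 7.2), (8.2, -3.3, 1.8), (8.8, -2.4, 1.3), (8.5, -3.4, 0.2), (8.1, -2.7, 0.5), (8.6, -3.1, 0.9), (8.6, -1.5, 0.2), (8.9, -1.3, 0.1), (9.0, 0.1, -0.4), (10.5, -0.5, 1.9), (9.0, -0.2, -1.8), (10.8, -1.3, 0.8), (9.5, -0.7, 0.6), (9.1, 0.1, -0.3), (9.4, -0.4, -0.0), (9.6, -0.0, -0.3), (8.7, 0.2, 0.4)]
(99.4, 260.3)
gaps L,R,x,y [13.8, 38.3, -75.8, -0.7] t 25.1
```

Run:
```python
from h import *
push(-1,.033,stop=14)
g=gaps(load()); print(g)
if 10<g[0]<40: push(+1,g[0]/1000-.002,stop=14)
```

```text
side -1 touch True face error mm 1.3 t 27.9
lag mm 5.7 F [(3.4, -0.4, 4.9), (8.0, 2.2, 7.3), (5.5, 2.4, 0.4), (7.4, 2.5, 1.8), (7.3, 0.3, 0.8), (7.0, 0.3, 0.5), (6.6, 0.4, -1.4), (8.7, 0.2, 1.4), (7.4, 0.3, -0.2), (7.2, -0.3, -0.4), (8.4, -1.9, 0.8), (7.3, -0.9, 0.5), (7.3, -0.7, -1.7)]
(99.3, 260.2)
gaps L,R,x,y [27.2, 6.4, -66.6, -1.7] t 31.9
[27.2, 6.4, -66.6, -1.7]
side 1 touch True face error mm 2.0 t 34.7
lag mm 6.1 F [(4.1, -1.8, 2.4), (9.2, -3.1, 6.7), (9.1, -2.4, 2.5), (8.7, -3.3, 2.2), (7.2, -2.5, -0.1), (8.9, -1.7, 0.1), (9.9, -1.5, -0.2), (9.6, -0.7, 1.2), (9.0, -1.0, -0.5), (9.3, -0.5, 1.3), (9.0, 0.0, -0.7)]
(98.4, 260.0)
gaps L,R,x,y [3.0, 16.8, -59.9, -0.4] t 38.2
```

```bash
sed -i 's/goto(s,.014); bot.wait(.15)/goto(s,.008,speed=.25); bot.wait(.1)/; s/retreat=.02/retreat=.009/' h.py
python3 - <<'E'
from h import *
push(-1,.0175,stop=14,step=.0022,uf=8)
g=gaps(load())
if 3<g[0]<20: push(+1,g[0]/1000+.001,stop=14,step=.0022,uf=8)
E
```

```text
side -1 touch True face error mm 2.0 t 40.1
lag mm 5.7 F [(4.3, 2.0, 0.8), (9.1, 2.9, 6.0), (9.7, 2.8, 1.7), (10.2, 2.5, 1.5), (9.8, 2.4, 0.1), (10.6, 1.8, -0.1), (9.4, 2.6, 0.1), (10.4, 1.7, 0.3), (10.4, 1.1, 0.5), (10.0, 1.5, -0.3), (12.8, 2.5, 3.1)]
(98.4, 260.2)
gaps L,R,x,y [10.2, 0.1, -55.1, -1.5] t 43.2
side 1 touch True face error mm 2.3 t 45.2
lag mm 6.2 F [(5.0, -1.7, 1.2), (10.4, -3.8, 5.4), (9.2, -3.8, 2.4), (8.5, -3.4, 1.6), (9.7, -2.4, 0.7), (9.2, -2.6, 0.9), (8.8, -1.6, -1.1), (13.4, -2.9, 4.0)]
(98.7, 260.2)
gaps L,R,x,y [-0.1, 4.8, -52.3, -0.6] t 47.5
```

Run:
```python
from h import *
push(-1,.009,stop=14,step=.0015,uf=8)
push(+1,.007,stop=15,step=.0015,uf=8)
```

```text
side -1 touch True face error mm 2.3 t 49.5
stop False 9 of 10
lag mm 7.7 F [(1.9, 0.2, -1.1), (7.3, 1.2, 2.8), (8.9, 2.6, 4.7), (9.3, 1.6, 2.8), (10.3, 2.3, 0.1), (9.3, 2.1, 1.7), (9.7, 2.2, -1.1), (13.1, 2.2, 4.7), (15.5, 3.8, 4.3)]
(98.4, 259.7)
gaps L,R,x,y [1.9, -0.0, -50.9, -0.8] t 52.1
side 1 touch True face error mm 2.2 t 54.1
stop False 8 of 9
lag mm 8.3 F [(1.4, -1.6, -0.1), (5.8, -2.9, 3.6), (7.3, -3.8, 3.6), (9.2, -3.8, 4.6), (8.0, -3.1, 0.8), (10.7, -4.7, 2.0), (13.3, -6.2, 4.9), (15.6, -7.0, 5.0)]
(98.6, 260.4)
gaps L,R,x,y [-0.2, 0.9, -50.4, -0.7] t 56.4
```

Run:
```python
from h import *
push(-1,.005,stop=14.5,step=.0015,uf=8,retreat=0)
bot.wait(.4); print(bot.read_ft_force()); goto(-1,.03,speed=.1); bot.wait(.1)
im,r=see(); print(r,gaps(np.r_[r[0],r[2]]),bot.read_clock())
cv2.imwrite("pics/t3.png",im[60:260,150:380,::-1].repeat(3,0).repeat(3,1))
```

```text
side -1 touch True face error mm 2.2 t 58.4
stop False 8 of 8
lag mm 8.8 F [(2.3, 1.4, -1.8), (6.8, 2.1, 2.6), (8.9, 3.8, 3.6), (10.2, 3.7, 3.8), (9.8, 3.7, 1.0), (12.5, 5.0, 5.5), (14.2, 4.5, 3.0), (16.7, 5.9, 3.9)]
(98.4, 259.4)
gaps L,R,x,y [0.2, -0.1, -50.0, -0.8] t 60.4
[-16.00373023   4.98517692   4.11446818]
(array([ 0.65272223, -0.00480006]), (98.4, 259.3), np.float64(-0.10164074142536439)) [0.3, 0.0, -50.1, -0.8] 61.55
```

View pics/t3.png

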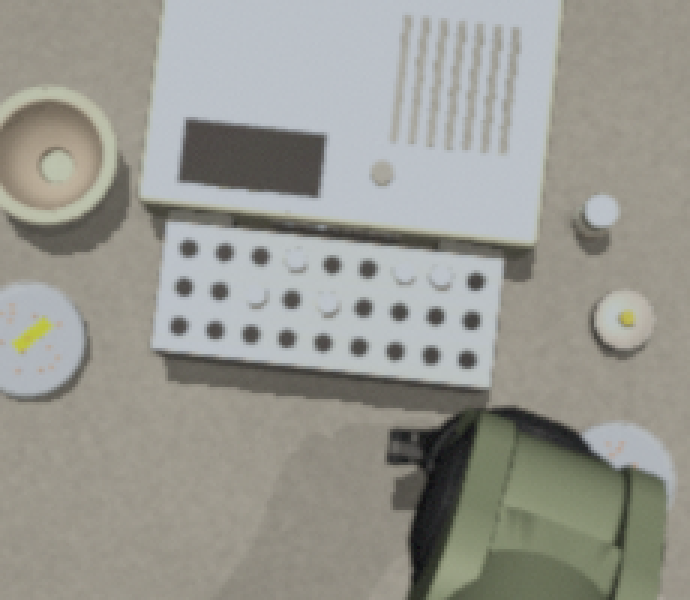

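The picture shows the block's back edge lying along both pads (crop about (200,220) and (470,245)), with the tool clear of it and the bystanders where they were. I'm handing the job in.

```bash
python3 -c "
from cell import bot
print(bot.close_job())"
```

```text
the job is handed in; nothing more can be done
None
```

The block is seated on both pads and let go, and I handed the job in at about 62 s without seeing a verdict. The top camera shows end gaps of about 0.3 mm left and 0.0 mm right, with the block 0.8 mm right of centre. The highest sampled push was about 17 N; the one early push that stopped on its force limit may have briefly reached about 20 N.

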